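# Fetch the tin from behind the jars in the rack

### The job

The tomato tin stands at the back of the narrow wooden rack, behind a honey jar and a spice jar. Before moving the tin, take both jars out and stand them on free parts of the chopping board; then stand the tin in the middle of the cork coaster, and only after that put each jar back upright in the rack on the very spot where it stood at the start. Leave the garlic, the salt shaker and the pepper mill where they are and knock nothing over.

Things in the scene. Friction and masses are not known exactly. Their poses are not given: they have to be found in the camera images.
- rack: fixed narrow wooden rack, one lane for jars in single file, 230 (x) x 96 (y) x 66 (z) mm. Origin: centre of its underside; x along the lane from the front (near the robot) to the back. Floor 8 mm thick; side walls 9 mm thick, top at 66 mm, 78 mm apart inside; ends only have rails 18 mm high. Jars at about x = -66 mm and 0 (either order), tin at +66 mm; no finger room beside things inside the walls
- honey_jar: loose upright glass honey jar with a gold lid, 57 x 61 mm across, 95 mm tall, 0.24 kg; its lid is round, 56 mm across, the top 11 mm. Origin: centre of its underside, z up
- spice_jar: loose upright slim spice jar with a dark lid, round, 41 mm across, 105 mm tall, 0.11 kg. Origin: centre of its underside, z up
- tomato_tin: loose upright tin, round, 57 mm across, 72 mm tall, 0.18 kg; the rearmost thing in the rack. Origin: centre of its underside, z up
- board: fixed wooden chopping board, 200 (x) x 300 (y) mm, top surface 21 mm above the worktop. Origin: centre of its underside; z up. Parking place for the jars; a garlic bulb lies on it
- coaster: fixed round cork coaster, 100 mm across, 8 mm thick, lying on the worktop. Origin: centre of its underside, z up
- garlic: garlic bulb lying on the board, about 60 mm across and 58 mm tall; to be left alone. Origin: centre of its underside
- salt_shaker: salt shaker standing beside the rack, 44 mm across, 90 mm tall; to be left alone. Origin: centre of its underside
- pepper_mill: dark wooden pepper mill standing behind the coaster, 58 mm across, 150 mm tall; to be left alone. Origin: centre of its underside

How it is judged:
On the way, in this order (a step that is already met when the one before it is completed fails the run):
1. both jars stand released and upright on the chopping board, the tin still in its place in the rack (angle between each of honey_jar, spice_jar's own z axis and vertical below 0.12 rad and linear speed of each of honey_jar, spice_jar below 0.03 m/s and contact force between the fingers and honey_jar below 0.1 N and x of honey_jar in the frame of board between -0.1 and 0.1 m and y of honey_jar in the frame of board between -0.15 and 0.15 m and z of honey_jar in the frame of board between 0.015 and 0.028 m and contact force between the fingers and spice_jar below 0.1 N and x of spice_jar in the frame of board between -0.1 and 0.1 m and y of spice_jar in the frame of board between -0.15 and 0.15 m and z of spice_jar in the frame of board between 0.015 and 0.028 m and distance of tomato_tin from where it was at the start of the episode below 0.02 m), for 0.2 s.
2. the tin stands released on the middle of the coaster, both jars still on the board (angle between each of tomato_tin, honey_jar, spice_jar's own z axis and vertical below 0.12 rad and linear speed of each of tomato_tin, honey_jar, spice_jar below 0.03 m/s and contact force between the fingers and tomato_tin below 0.1 N and horizontal distance between tomato_tin and coaster below 0.015 m and z of tomato_tin in the frame of coaster between 0.004 and 0.013 m and contact force between the fingers and honey_jar below 0.1 N and x of honey_jar in the frame of board between -0.1 and 0.1 m and y of honey_jar in the frame of board between -0.15 and 0.15 m and z of honey_jar in the frame of board between 0.015 and 0.028 m and contact force between the fingers and spice_jar below 0.1 N and x of spice_jar in the frame of board between -0.1 and 0.1 m and y of spice_jar in the frame of board between -0.15 and 0.15 m and z of spice_jar in the frame of board between 0.015 and 0.028 m), for 0.2 s.
At the end, for the whole second after the job is handed in: the tin stands upright on the coaster, its centre within 15 mm of the coaster's; each jar stands upright in the rack within 15 mm of where it stood at the start; garlic, salt shaker and pepper mill are within 20 mm of where they were; all released and at rest (angle between each of tomato_tin, honey_jar, spice_jar's own z axis and vertical below 0.12 rad and linear speed of each of tomato_tin, honey_jar, spice_jar below 0.03 m/s and contact force between the fingers and tomato_tin below 0.1 N and horizontal distance between tomato_tin and coaster below 0.015 m and z of tomato_tin in the frame of coaster between 0.004 and 0.013 m and contact force between the fingers and honey_jar below 0.1 N and distance of each of honey_jar, spice_jar from where it was at the start of the episode below 0.015 m and contact force between the fingers and spice_jar below 0.1 N and distance of each of garlic, salt_shaker, pepper_mill from where it was at the start of the episode below 0.02 m); the robot touches nothing.
It fails at once if the garlic is pushed away or knocked over (moved more than 20 mm) (distance of garlic from where it was at the start of the episode above 0.02 m).
It fails at once if the salt shaker is pushed away or knocked over (moved more than 20 mm) (distance of salt_shaker from where it was at the start of the episode above 0.02 m).
It fails at once if the pepper mill is pushed away or knocked over (moved more than 20 mm) (distance of pepper_mill from where it was at the start of the episode above 0.02 m).
It fails at once if a jar or the tin is tipped over (angle between any of honey_jar, spice_jar, tomato_tin's own z axis and vertical above 0.7 rad).
It also fails if it takes over 134 s, if anything falls off the work surface, if the arm or the gripper's body presses on something with over 40 N, if the wrist force passes 120 N, or if a joint passes its speed limit or range.

### The arm

A 7-joint arm with a two-finger parallel gripper is mounted at the origin on a cart in front of the work surface, level with it; the furniture and walls round the work are solid. World frame = base frame: x ahead of the robot, y to its left, z up, the work surface at z = 0. Lengths are in m, angles in rad, forces in N, time in s.
With the tool pointing down it reaches from about 0.4 to 0.875 m from the base axis. Payload 6.5 kg.
Tool frame: the origin (TCP) lies at the very end of the fingers, on their centre line; the grasp point (between the pads) lies 19 mm behind it; z points along the fingers, y is the line along which they close (so a half turn about z gives the same grasp; the last joint's range is limited). The gripper opens to 85 mm and grips with 20 to 120 N. Pads are 22 mm wide; open, the fingers measure 114 mm over their backs; the gripper's body (76 mm by 85 mm) begins 54 mm behind the grasp point. The pads swing forward as they close: fully open they stand 13 mm farther back than shut.
Start: joints at [1.09, 0.536, -0.004, 1.538, 0.003, 1.067, -0.071], TCP at [0.262, -0.595, 0.231] pointing down, gripper open.
Joint ranges: [-2.7, 2.7], [-0.37, 2.16], [-1.27, 1.26], [0.24, 2.4], [-1.31, 4.45], [0.19, 1.91], [-2.76, 2.76]. Speed limits (rad/s): [2.39, 2.39, 3.14, 3.14, 3.14, 3.14, 3.14].

### API

Orientations are given as [roll, pitch, yaw] about the fixed x, y, z axes, in that order (R = Rz(yaw) Ry(pitch) Rx(roll)).
In Python, from station import ctrl, cams, monitor gives the robot as it stands (ctrl), with the cameras (cams) and the readings (monitor).
- The arm moves only by the shell command python3 nudge.py 'ROWS' [OPENING] [FORCE]. ROWS is rows parted by semicolons, their numbers by spaces, 1 to 12 of them, each of 6 numbers: dx, dy, dz in m, then a rotation vector rx, ry, rz in rad; each row is the pose to reach, as a shift and turn from the pose commanded when the command began, along the tool's axes at that moment; what a row does not reach only later rows make up. A row lasts 1/12 s, in which the tool goes at most 0.0417 m and 0.125 rad, less where a joint would pass 70% of its speed; a pose out of reach is approached as far as the arm can. OPENING is the finger opening in m, set as the command begins (- or left out keeps the last). The fingers move at their own pace and stop on an object; FORCE is the grip in N (left out, the last holds). Time passes only in rows, so rows that do not move let the fingers close. It prints the time, the measured TCP pose, the force, the opening and the grip force at its end.
- monitor.observe(): the state, without advancing time (a new reading comes with each control period).
- cams.snapshot(name): name is "scene" or "side" or "wrist"; returns a dict with "img" (480x640x3 uint8, red, green, blue), "vfov" (degrees; the focal length in pixels is half the picture's height over the tangent of half this angle, whatever the lens; pixels are square), "cx", "cy" (the principal point, pixels), "R" (3x3) and "t" (3): a world point X has camera coordinates R X + t. Camera axes: x right, y down, z forward; pixel columns grow to the right and rows downward; lengths in m; the calibration is good to about 2 mm. A picture is of the moment at which its call begins. There is no depth.
- ctrl.finish_job(): hands the job in; it is judged then, once.
The state is a dict: "time_s": time; "joints": joint angles; "joint_velocities": joint speeds; "joint_efforts": joint torques, N m; "tool_pos": TCP position; "tool_rot": TCP orientation; "force": force on the tool from outside, world axes, zero at the start; "ft_torque": the same for the moment, N m; "finger_gap": finger opening in m; "grip_force": force on a finger pad.
Only numpy, scipy, OpenCV 4.12 (cv2) and the standard library are available. Lean on these libraries where they do the work, as an engineer would, in place of code of your own. Each camera call takes 0.05 s, during which the arm holds its last target. There are 200 camera calls.

## Working session

There is one attempt and no reset: what is moved stays moved. The work goes in short steps, Python scripts to look and compute and a shell command to move; the robot and the scene stay as the last step left them, time stands still between calls to the robot, and variables do not carry over. Pictures are saved under pics/ and viewed, at most 16 in all, crops included, and the job is handed in when it is done.

```bash
ls; mkdir -p pics; python3 - <<'E'
from station import ctrl, cams, monitor
import cv2
s=monitor.observe(); print(s['time_s'],s['tool_pos'],s['tool_rot'],s['finger_gap'])
for n in ['scene','side']:
    d=cams.snapshot(n); cv2.imwrite(f'pics/{n}0.png',d['img'][:,:,::-1]); print(n,d['vfov'],d['cx'],d['cy'],d['R'],d['t'])
E
```

```text
nudge.py
pics
station.py
0.0 [ 0.26166488 -0.59431605  0.23039856] [-3.13983476e+00  1.69504822e-04  4.14877223e-01] 0.08548951711180952
scene 55.39173392298641 317.82931525433463 244.4070850393519 [[ 0.81142905 -0.58444903  0.00148968]
 [-0.25857821 -0.36128464 -0.89588544]
 [ 0.52413758  0.72656227 -0.44428264]] [-0.48754795  0.14374319  1.02425117]
side 48.02136049563267 316.07262747716044 242.12708197824193 [[-0.97690782  0.21363446 -0.00337951]
 [ 0.13631705  0.61101506 -0.77979373]
 [-0.16452588 -0.76224728 -0.62602742]] [0.54592145 0.01910534 1.22047311]
```

View pics/scene0.png

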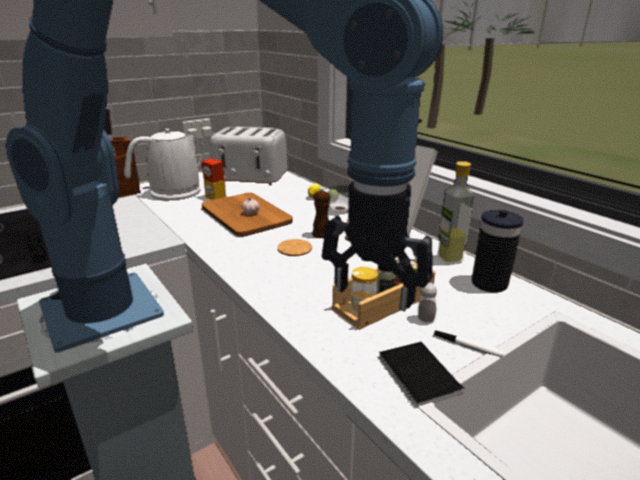

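View pics/side0.png

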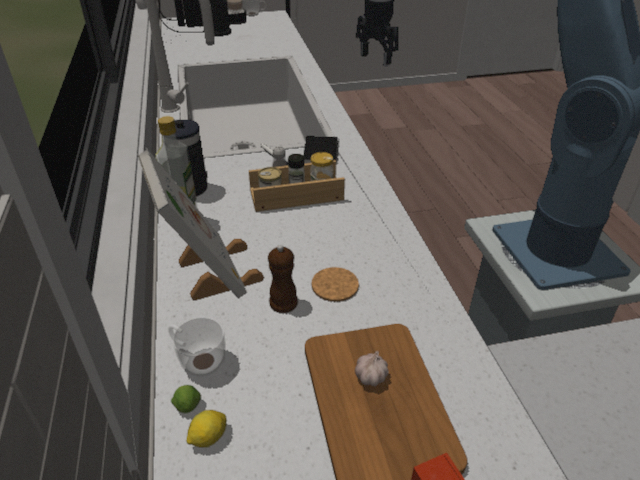

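The side view shows, front to back, the honey jar (gold lid 321,159), spice jar (296,159) and tin (270,176). The coaster is at (335,284), garlic at (372,372), pepper mill base at about (283,305), and the board corners are at (305,338), (407,324) and (466,462). A red box stands at the far board end. I'll get rough positions from these.

```bash
cat > h.py <<'E'
from station import ctrl, cams, monitor
import numpy as np, cv2
from scipy.spatial.transform import Rotation as Rn
np.set_printoptions(precision=4,suppress=True)
def cam(d):
    f=240/np.tan(np.radians(d['vfov'])/2); return f,np.array(d['R']),np.array(d['t']),d['cx'],d['cy']
def ray(d,uv):
    f,R,t,cx,cy=cam(d); v=R.T@np.array([(uv[0]-cx)/f,(uv[1]-cy)/f,1]); return -R.T@t,v
def onz(d,uv,z):
    c,v=ray(d,uv); return c+v*(z-c[2])/v[2]
def proj(d,X):
    f,R,t,cx,cy=cam(d); p=(R@np.asarray(X,float).T).T+t; return np.c_[f*p[...,0]/p[...,2]+cx,f*p[...,1]/p[...,2]+cy] if p.ndim>1 else np.array([f*p[0]/p[2]+cx,f*p[1]/p[2]+cy])
def tri(obs):
    A=np.zeros((3,3));b=np.zeros(3)
    for d,uv in obs:
        c,v=ray(d,uv); v/=np.linalg.norm(v); P=np.eye(3)-np.outer(v,v); A+=P;b+=P@c
    return np.linalg.solve(A,b)
def snap(n,name=None):
    d=cams.snapshot(n)
    if name: cv2.imwrite(f'pics/{name}.png',d['img'][:,:,::-1]); np.save(f'pics/{name}.npy',{k:d[k] for k in d},allow_pickle=True)
    return d
def load(name): return np.load(f'pics/{name}.npy',allow_pickle=True).item()
def delta(pos,yaw=None):
    "tool-axes shift from present measured pose to pos (tool down, yaw)"
    s=monitor.observe(); R=Rn.from_euler('xyz',s['tool_rot']); 
    r=np.zeros(3)
    if yaw is not None: r=(R.inv()*Rn.from_euler('xyz',[np.pi,0,yaw])).as_rotvec()
    return R.inv().apply(np.array(pos)-s['tool_pos']),r
E
python3 - <<'E'
from h import *
d=snap('side','side1')
for n,uv,z in [('honey',(321,159),.103),('spice',(296,159),.113),('tin',(270,176),.08),('coaster',(335,284),.008),('garlic',(372,385),.03),('pepper',(283,305),0),('bc',(305,338),.021),('bc',(407,324),.021),('bc',(466,462),.021),('rackc',(259,208),0),('rackc',(343,200),0),('rack top near',(250,190),.066),('rack top',(344,179),.066)]:
    print(n,onz(d,uv,z))
print(delta([.55,-.3,.35],0))
w=snap('wrist','wrist0'); print(w['R'],w['t'],w['vfov'])
E
```

```text
honey [ 0.4709 -0.3433  0.103 ]
spice [ 0.5345 -0.3398  0.113 ]
tin [ 0.6023 -0.3291  0.08  ]
coaster [0.5197 0.0061 0.008 ]
garlic [0.5244 0.2811 0.03  ]
pepper [ 0.6349  0.0351 -0.    ]
bc [0.6121 0.1483 0.021 ]
bc [0.4167 0.1562 0.021 ]
bc [0.4255 0.4375 0.021 ]
rackc [ 0.6371 -0.3139  0.    ]
rackc [ 0.4221 -0.3022  0.    ]
rack top near [ 0.6563 -0.2992  0.066 ]
rack top [ 0.4226 -0.2976  0.066 ]
(array([ 0.3825, -0.1535, -0.1192]), array([-0.0013,  0.0004,  0.4148]))
[[ 0.403  -0.9152 -0.0015]
 [-0.8724 -0.3846  0.3017]
 [-0.2767 -0.1202 -0.9534]] [-0.6491 -0.0381  0.3804] 63.862481681644546
```

```bash
R='0.32 -0.137 -0.15 0 0 0.415'; python3 nudge.py '.03 -.013 -.015 0 0 .04;.06 -.027 -.03 0 0 .08;.1 -.04 -.045 0 0 .13;.14 -.06 -.06 0 0 .18;.18 -.077 -.08 0 0 .24;.22 -.094 -.1 0 0 .29;.25 -.107 -.12 0 0 .33;.29 -.124 -.135 0 0 .38;.32 -.137 -.15 0 0 .415;.32 -.137 -.15 0 0 .415;.32 -.137 -.15 0 0 .415;.32 -.137 -.15 0 0 .415'
python3 - <<'E'
from h import *
snap('wrist','wrist1'); snap('scene','scene1')
E
```

```text
time_s: 1.2
tool_pos: [0.4999, -0.3401, 0.3812]
tool_rot: [3.141, 0.0, 0.002]
force: [-1.2, -0.6, -0.5]
finger_gap: 0.0855
grip_force: 0.0
```

View pics/wrist1.png

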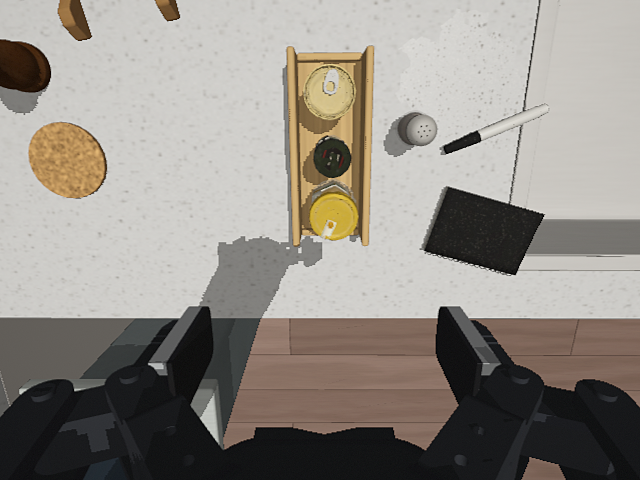

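Wrist view: tin top at about (330,91), spice lid (332,157), honey lid (334,216), shaker (419,130) right of the rack beside the tin/spice gap, coaster (67,160). Next I take a second wrist view for height, then one over the board.

```bash
python3 nudge.py '0 -.04 0 0 0 0;0 -.08 0 0 0 0;0 -.12 0 0 0 0;0 -.12 0 0 0 0;0 -.12 0 0 0 0;0 -.12 0 0 0 0' | sed -n 2p
python3 -c "
from h import *
snap('wrist','wrist2')"
python3 nudge.py '0 -.04 0 0 0 0;0 -.08 0 0 0 0;0 -.12 0 0 0 0;0 -.16 0 0 0 0;0 -.2 0 0 0 0;0 -.24 0 0 0 0;0 -.28 0 0 0 0;0 -.32 0 0 0 0;0 -.36 0 0 0 0;0 -.4 0 0 0 0;0 -.4 0 0 0 0;0 -.4 0 0 0 0'
python3 - <<'E'
from h import *
c=snap('wrist','wrist3')
a=cv2.imread('pics/wrist2.png');b=cv2.imread('pics/wrist3.png')
cv2.imwrite('pics/w23.png',np.hstack([cv2.resize(a,(400,300)),cv2.resize(b,(400,300))]))
E
```

```text
tool_pos: [0.4986, -0.2226, 0.3809]
time_s: 2.85
tool_pos: [0.5, 0.1802, 0.3807]
tool_rot: [-3.141, 0.001, 0.002]
force: [0.0, -0.6, 0.0]
finger_gap: 0.0858
grip_force: 0.0
```

View pics/wrist2.png

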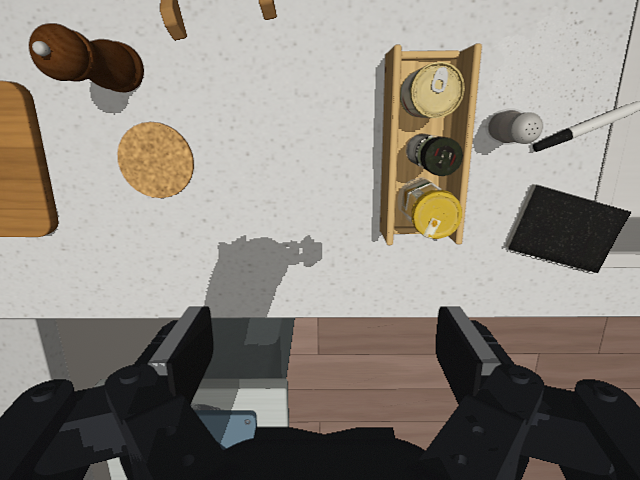

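View pics/wrist3.png

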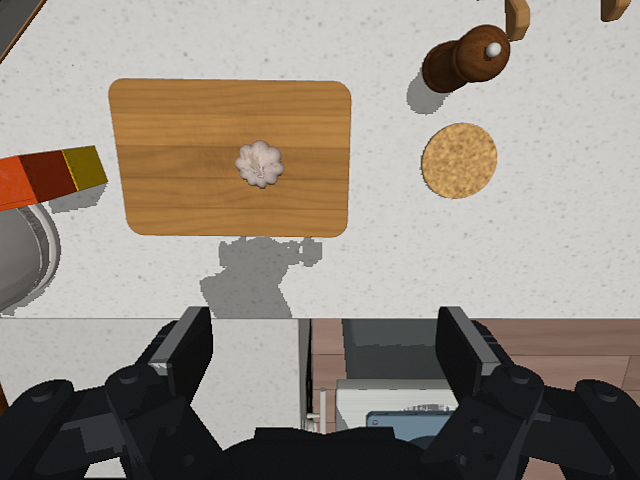

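wrist2: tin top ~(438,89), spice lid (442,156), honey lid (437,215), coaster (156,160). wrist3: board spans (110,80)–(350,237), garlic (260,164), coaster (459,160), mill base ~(440,75), and a box at (90,165), just off the board.

```bash
cat > seg.py <<'E'
from h import *
def blob(d,lo,hi,box):
    x0,y0,x1,y1=box; hsv=cv2.cvtColor(np.ascontiguousarray(d['img'][y0:y1,x0:x1]),cv2.COLOR_RGB2HSV)
    m=cv2.morphologyEx(cv2.inRange(hsv,lo,hi),cv2.MORPH_CLOSE,np.ones((7,7))); m=cv2.morphologyEx(m,cv2.MORPH_OPEN,np.ones((3,3)))
    c=max(cv2.findContours(m,0,2)[0],key=cv2.contourArea); c=cv2.convexHull(c); e=cv2.fitEllipse(c)
    return np.array(e[0])+[x0,y0],e[1]
E
python3 - <<'E'
from seg import *
w1,w2,w3=[load(f'wrist{i}') for i in (1,2,3)]
Y=((20,120,110),(35,255,255)); K=((0,0,0),(180,255,62))
for n,c,b1,b2 in [('honey',Y,(300,185,368,250),(400,185,470,250)),('spice',K,(308,130,358,182),(415,130,468,182))]:
    p,e=blob(w1,*c,b1);q,g=blob(w2,*c,b2); print(n,p,e,q,g,tri([(w1,p),(w2,q)]))
p,q=(330,91),(438,89.5); print('tin',tri([(w1,p),(w2,q)]),onz(w1,p,.08),onz(w2,q,.08))
O=((8,70,120),(20,200,255))
p,e=blob(w1,*O,(20,115,115,205));q,g=blob(w2,*O,(110,115,200,205));r,k=blob(w3,*O,(410,115,505,205))
print('coaster',p,e,q,g,r,k,tri([(w2,q),(w3,r)]),[onz(w,x,.008) for w,x in ((w1,p),(w2,q),(w3,r))])
print('rack FL,FR,BL,BR tops');C=[(( 297,244),(390,243)),((366,244),(460,243)),((291,47),(396,46)),((372,46),(478,44))]
for p,q in C: print(tri([(w1,p),(w2,q)]),onz(w1,p,.066),onz(w2,q,.066))
for uv in [(110,80),(350,82),(347,237),(128,233)]: print('board',onz(w3,uv,.021))
print('bd tri',tri([(w2,(57,236)),(w3,(348,237))]))
print('garlic',onz(w3,(260,164),.04),'shaker',tri([(w1,(424,128)),(w2,(530,127))]),'mill top',tri([(w2,(41,48)),(w3,(494,50))]),'mill base',onz(w3,(440,72),0),'box',onz(w3,(105,150),.1))
E
```

```text
honey [333.1398 214.8318] (49.681671142578125, 50.03043746948242) [434.7542 211.5103] (50.72780990600586, 56.18146896362305) [ 0.4686 -0.3504  0.0905]
spice [331.569  157.1145] (36.48993682861328, 40.46657943725586) [436.6272 154.3244] (41.052371978759766, 52.74665069580078) [ 0.5336 -0.3482  0.0862]
tin [ 0.6026 -0.3461  0.078 ] [ 0.6027 -0.3461  0.08  ] [ 0.6022 -0.3456  0.08  ]
coaster [ 66.3518 159.6963] (68.22054290771484, 82.71282196044922) [154.8235 159.4983] (70.5724105834961, 80.037353515625) [459.1496 160.4593] (71.18413543701172, 78.92818450927734) [0.5207 0.0015 0.006 ] [array([0.521 , 0.0004, 0.008 ]), array([0.5209, 0.0007, 0.008 ]), array([0.5208, 0.0022, 0.008 ])]
rack FL,FR,BL,BR tops
[ 0.4218 -0.3058  0.0613] [ 0.4236 -0.3061  0.066 ] [ 0.4232 -0.3049  0.066 ]
[ 0.4232 -0.3927  0.0657] [ 0.4238 -0.3927  0.066 ] [ 0.4229 -0.3926  0.066 ]
[ 0.6496 -0.3029  0.0518] [ 0.6478 -0.3039  0.066 ] [ 0.647  -0.3004  0.066 ]
[ 0.6505 -0.3925  0.0551] [ 0.649  -0.3913  0.066 ] [ 0.6487 -0.3885  0.066 ]
board [0.6179 0.4401 0.021 ]
board [0.6161 0.1493 0.021 ]
board [0.4187 0.149  0.021 ]
board [0.4239 0.4479 0.021 ]
bd tri [0.4172 0.1473 0.0148]
garlic [0.5197 0.2602 0.04  ] shaker [ 0.5637 -0.4504  0.081 ] mill top [0.6338 0.0292 0.1454] mill base [0.6295 0.0353 0.    ] box [0.5417 0.4164 0.1   ]
```

```bash
python3 - <<'E'
from seg import *
out=[]
for k,(x0,y0) in (('wrist1',(270,30)),('wrist2',(370,30))):
    d=load(k); im=cv2.resize(np.ascontiguousarray(d['img'][y0:y0+230,x0:x0+160,::-1]),None,fx=2.5,fy=2.5,interpolation=cv2.INTER_CUBIC)
    th=np.linspace(0,2*np.pi,60)
    def dr(P,col): cv2.polylines(im,[np.int32((proj(d,P)-[x0,y0]+.5)*2.5)],True,col,1)
    for c,r,z,col in [((.470,-.349),.028,.103,(255,0,0)),((.536,-.348),.0205,.113,(0,0,255)),((.6025,-.3465),.0285,.08,(255,0,0))]:
        dr(np.c_[c[0]+r*np.cos(th),c[1]+r*np.sin(th),0*th+z],col)
    R=Rn.from_euler('z',.01).as_matrix()
    for s in (.039,.048): dr((R@np.array([[-.115,s,.066],[.115,s,.066],[.115,-s,.066],[-.115,-s,.066]]).T).T+[.536,-.348,0],(0,160,0))
    out.append(im)
cv2.imwrite('pics/ov1.png',np.hstack(out))
E
```

```text
(no output)
```

View pics/ov1.png

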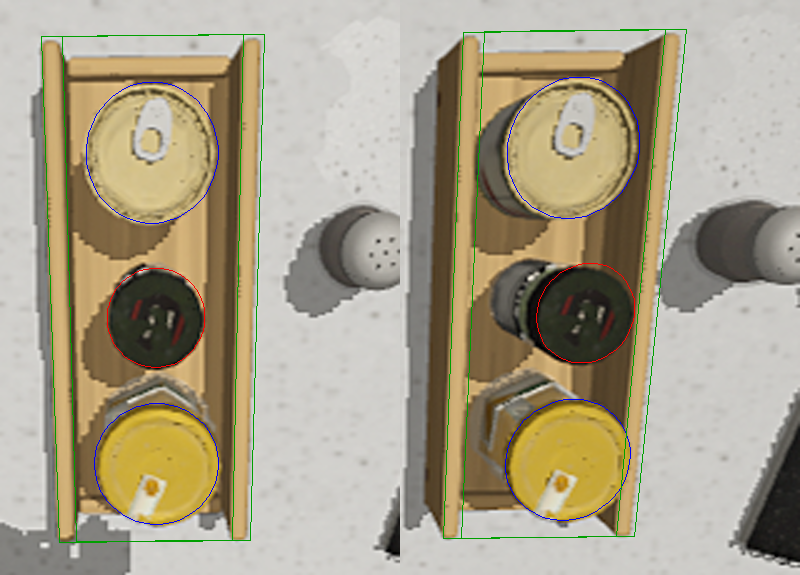

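The predicted lid circles overlay the image to about 1 mm: honey (.470,-.349), spice (.536,-.348), tin (.6025,-.3465). The jars get gripped across y above the rack walls, honey first.

```bash
python3 nudge.py '0 .03 .02 0 0 0;0 .07 .04 0 0 0;0 .11 .06 0 0 0;-.005 .15 .08 0 0 0;-.01 .19 .1 0 0 0;-.015 .23 .12 0 0 0;-.02 .27 .14 0 0 0;-.025 .31 .15 0 0 0;-.03 .35 .15 0 0 0;-.03 .39 .15 0 0 0;-.03 .43 .15 0 0 0;-.03 .47 .15 0 0 0' | sed -n 2p
python3 nudge.py '0 .03 0 0 0 0;0 .05 .02 0 0 0;0 .059 .04 0 0 0;0 .059 .06 0 0 0;0 .059 .06 0 0 0;0 .059 .06 0 0 0' | sed -n 2p
python3 -c "
from h import *
print(delta([.47,-.349,.07],0))"
```

```text
tool_pos: [0.467, -0.2839, 0.2312]
tool_pos: [0.4674, -0.3393, 0.1706]
(array([0.0029, 0.0098, 0.1006]), array([-0.0006,  0.0027, -0.0036]))
```

```bash
python3 nudge.py '.003 .01 .02 0 0 0;.003 .01 .04 0 0 0;.003 .01 .06 0 0 0;.003 .01 .06 0 0 0;.003 .01 .06 0 0 0' | sed -n '2,4p'
python3 -c "
from h import *
print(delta([.47,-.349,.07],0))"
```

```text
tool_pos: [0.4724, -0.3481, 0.1121]
tool_rot: [3.141, 0.0, -0.001]
force: [0.5, -1.7, 0.6]
(array([-0.0023,  0.0009,  0.0421]), array([ 0.0002,  0.0003, -0.0007]))
```

```bash
python3 nudge.py '-.001 .001 .015 0 0 0;-.001 .001 .03 0 0 0;-.001 .001 .042 0 0 0;-.001 .001 .042 0 0 0;-.001 .001 .042 0 0 0'
python3 nudge.py '0 0 0 0 0 0;0 0 0 0 0 0;0 0 0 0 0 0;0 0 0 0 0 0;0 0 0 0 0 0;0 0 0 0 0 0;0 0 0 0 0 0;0 0 0 0 0 0' .03 60
python3 -c "
from h import *
print(monitor.observe()['joints']);snap('side','side2');d=snap('scene','scene2')"
```

```text
time_s: 5.23
tool_pos: [0.4719, -0.3489, 0.0701]
tool_rot: [3.141, -0.0, -0.0]
force: [-0.0, 0.3, -0.3]
finger_gap: 0.0855
grip_force: 0.0
time_s: 5.9
tool_pos: [0.4726, -0.3493, 0.0708]
tool_rot: [3.14, -0.002, -0.0]
force: [0.2, 0.7, 5.9]
finger_gap: 0.0546
grip_force: 61.8
[ 0.6116  0.6456 -0.0698  1.809   0.0662  0.6869 -1.0664]
```

```bash
python3 nudge.py '0 0 -.005 0 0 0;0 0 -.015 0 0 0;0 0 -.03 0 0 0;0 0 -.05 0 0 0;0 0 -.07 0 0 0;0 0 -.09 0 0 0;0 0 -.11 0 0 0;0 0 -.13 0 0 0;0 0 -.145 0 0 0;0 0 -.15 0 0 0;0 0 -.15 0 0 0'
python3 -c "
from h import *
snap('side','side2')
im=cv2.imread('pics/side2.png')[60:260,180:440]; cv2.imwrite('pics/c2.png',cv2.resize(im,None,fx=2,fy=2))"
```

```text
time_s: 6.92
tool_pos: [0.4723, -0.3492, 0.2211]
tool_rot: [3.14, -0.002, -0.0]
force: [-0.4, -0.7, -2.8]
finger_gap: 0.0549
grip_force: 63.6
```

View pics/c2.png

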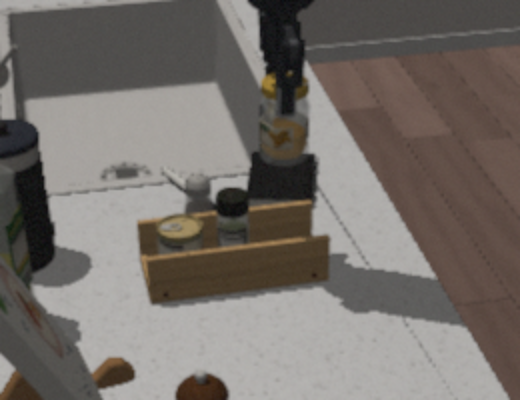

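The honey jar is held upright and clear of the rack; spice and tin are undisturbed. I carry it to the board.

```bash
python3 nudge.py '0 -.01 0 0 0 0;0 -.03 0 0 0 0;0 -.06 0 0 0 0;0 -.095 0 0 0 0;0 -.13 0 0 0 0;0 -.165 0 0 0 0;0 -.2 0 0 0 0;0 -.235 0 0 0 0;0 -.27 0 0 0 0;0 -.305 0 0 0 0;0 -.335 0 0 0 0;0 -.36 0 0 0 0' | sed -n '2p'
python3 nudge.py '0 -.03 0 0 0 0;0 -.06 0 0 0 0;0 -.095 0 0 0 0;0 -.13 0 0 0 0;0 -.165 0 0 0 0;0 -.2 0 0 0 0;0 -.235 0 0 0 0;0 -.27 0 0 0 0;0 -.3 0 0 0 0;0 -.325 0 0 0 0;0 -.34 0 0 0 0;0 -.344 0 0 0 0' | sed -n '2,5p'
python3 nudge.py '0 0 0 0 0 0;0 0 0 0 0 0;0 0 0 0 0 0' | sed -n '2,6p'
python3 -c "
from h import *
print(delta([.475,.355,.086],0))"
```

```text
tool_pos: [0.47, 0.0146, 0.2183]
tool_pos: [0.4696, 0.3583, 0.2182]
tool_rot: [-3.141, 0.002, 0.004]
force: [-0.3, 0.9, -1.6]
finger_gap: 0.0543
tool_pos: [0.4723, 0.3529, 0.219]
tool_rot: [3.14, 0.0, -0.003]
force: [-0.0, 0.5, -1.3]
finger_gap: 0.055
grip_force: 63.7
(array([ 0.0027, -0.0023,  0.133 ]), array([ 0.0018,  0.0002, -0.0027]))
```

```bash
python3 nudge.py '0 0 .01 0 0 0;0 0 .03 0 0 0;0 0 .055 0 0 0;0 0 .08 0 0 0;0 0 .1 0 0 0;0 0 .115 0 0 0;0 0 .125 0 0 0;0 0 .13 0 0 0;0 0 .132 0 0 0;0 0 .132 0 0 0' | sed -n '2,4p'
python3 nudge.py '0 0 .001 0 0 0;0 0 .002 0 0 0;0 0 .002 0 0 0;0 0 .002 0 0 0' | sed -n '2,4p'
```

```text
tool_pos: [0.472, 0.3552, 0.0875]
tool_rot: [-3.141, -0.0, -0.001]
force: [1.3, -0.8, -1.4]
tool_pos: [0.472, 0.3555, 0.0858]
tool_rot: [-3.141, -0.001, -0.0]
force: [0.3, 0.6, -0.8]
```

```bash
python3 nudge.py '0 0 .001 0 0 0;0 0 .002 0 0 0;0 0 .002 0 0 0;0 0 .002 0 0 0' | sed -n '2,4p'
python3 nudge.py '0 0 .0005 0 0 0;0 0 .001 0 0 0;0 0 .001 0 0 0;0 0 .001 0 0 0' | sed -n '2,4p'
```

```text
tool_pos: [0.4724, 0.3555, 0.0843]
tool_rot: [-3.141, -0.001, -0.0]
force: [-1.9, -1.9, 6.1]
tool_pos: [0.4727, 0.3556, 0.0842]
tool_rot: [-3.141, -0.002, -0.001]
force: [-2.3, -3.9, 14.1]
```

```bash
python3 nudge.py '0 0 0 0 0 0;0 0 0 0 0 0;0 0 0 0 0 0;0 0 0 0 0 0;0 0 0 0 0 0;0 0 0 0 0 0' .085 | sed -n '2,6p'
python3 nudge.py '0 0 -.01 0 0 0;0 0 -.03 0 0 0;0 0 -.06 0 0 0;0 0 -.09 0 0 0;0 0 -.12 0 0 0;.01 .03 -.12 0 0 0;.02 .07 -.12 0 0 0;.03 .11 -.12 0 0 0;.04 .15 -.12 0 0 0;.05 .19 -.12 0 0 0;.06 .23 -.12 0 0 0;.065 .27 -.12 0 0 0' | sed -n '2,6p'
python3 nudge.py '0 .04 0 0 0 0;0 .08 0 0 0 0;0 .12 0 0 0 0;0 .16 0 0 0 0;0 .2 0 0 0 0;0 .24 0 0 0 0;0 .28 0 0 0 0;0 .32 0 0 0 0;0 .36 0 0 0 0;0 .4 0 0 0 0;0 .43 .02 0 0 0;0 .434 .04 0 0 0' | sed -n '2,6p'
python3 -c "
from h import *
snap('side','side3')
print(delta([.536,-.348,.135],0))"
```

```text
tool_pos: [0.4716, 0.3553, 0.0821]
tool_rot: [3.141, 0.0, -0.0]
force: [0.8, -0.3, -0.0]
finger_gap: 0.0852
grip_force: 0.0
tool_pos: [0.5376, 0.0832, 0.2033]
tool_rot: [-3.141, -0.002, -0.0]
force: [1.1, 0.5, -0.4]
finger_gap: 0.085
grip_force: 0.0
tool_pos: [0.5354, -0.3577, 0.1637]
tool_rot: [3.135, -0.003, -0.009]
force: [-0.2, 0.2, -0.9]
finger_gap: 0.085
grip_force: 0.0
(array([ 0.0029, -0.0053,  0.0234]), array([ 0.0004,  0.0043, -0.0066]))
```

View pics/side3.png

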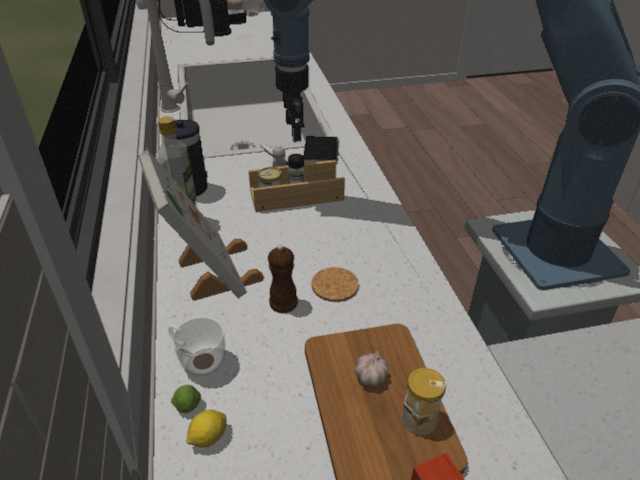

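The honey jar stands upright on the board at (424,400), clear of the garlic. Next is the spice jar.

```bash
python3 nudge.py '0 0 .01 0 0 0;0 0 .02 0 0 0;0 0 .02 0 0 0;0 0 .02 0 0 0' | sed -n '2,3p'
python3 -c "
from h import *
print(delta([.536,-.348,.074],0))"
```

```text
tool_pos: [0.5372, -0.347, 0.1425]
tool_rot: [-3.141, 0.0, 0.002]
(array([-0.0012,  0.0011,  0.0685]), array([-0.0009,  0.    ,  0.0022]))
```

```bash
python3 nudge.py '0 .001 .02 0 0 0;0 .001 .04 0 0 0;0 .001 .055 0 0 0;0 .001 .065 0 0 0;0 .001 .068 0 0 0;0 .001 .068 0 0 0;0 .001 .068 0 0 0' | sed -n '2,4p'
python3 nudge.py '0 0 0 0 0 0;0 0 0 0 0 0;0 0 0 0 0 0;0 0 0 0 0 0;0 0 0 0 0 0;0 0 0 0 0 0;0 0 0 0 0 0;0 0 0 0 0 0' .02 50 | sed -n '2,6p'
python3 nudge.py '0 0 -.005 0 0 0;0 0 -.015 0 0 0;0 0 -.03 0 0 0;0 0 -.05 0 0 0;0 0 -.07 0 0 0;0 0 -.09 0 0 0;0 0 -.11 0 0 0;0 0 -.13 0 0 0;0 0 -.145 0 0 0;0 0 -.15 0 0 0;0 0 -.15 0 0 0' | sed -n '2,6p'
python3 -c "
from h import *
snap('side','side4')
im=cv2.imread('pics/side4.png')[60:260,180:440]; cv2.imwrite('pics/c4.png',cv2.resize(im,None,fx=2,fy=2))"
```

```text
tool_pos: [0.5374, -0.3498, 0.0754]
tool_rot: [3.141, -0.001, 0.0]
force: [0.7, 1.2, 0.0]
tool_pos: [0.537, -0.3497, 0.075]
tool_rot: [3.141, -0.001, -0.0]
force: [-1.4, 0.4, 5.1]
finger_gap: 0.0397
grip_force: 50.0
tool_pos: [0.5373, -0.3502, 0.2261]
tool_rot: [3.14, -0.002, -0.0]
force: [0.4, -0.1, -1.6]
finger_gap: 0.0396
grip_force: 50.4
```

View pics/c4.png

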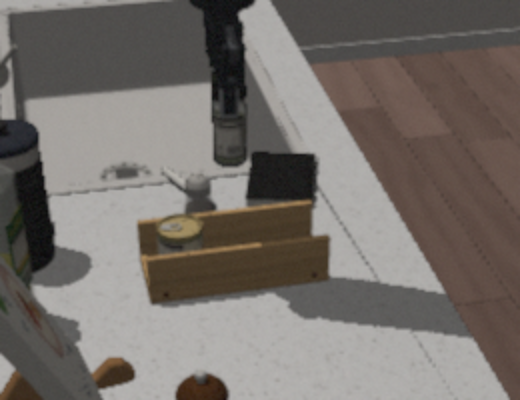

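The spice jar is held upright and the tin is untouched. I carry it to (.46,.19) on the board.

```bash
python3 nudge.py '-.005 -.01 0 0 0 0;-.015 -.03 0 0 0 0;-.025 -.06 0 0 0 0;-.035 -.095 0 0 0 0;-.045 -.13 0 0 0 0;-.055 -.165 0 0 0 0;-.06 -.2 0 0 0 0;-.065 -.235 0 0 0 0;-.07 -.27 0 0 0 0;-.075 -.305 0 0 0 0;-.077 -.335 0 0 0 0;-.077 -.36 0 0 0 0' | sed -n '2p'
python3 nudge.py '0 -.03 0 0 0 0;0 -.06 0 0 0 0;0 -.095 0 0 0 0;0 -.125 0 0 0 0;0 -.15 0 0 0 0;0 -.17 0 0 0 0;0 -.18 0 0 0 0;0 -.18 0 0 0 0;0 -.18 0 0 0 0;0 -.18 0 0 0 0' | sed -n '2,6p'
python3 nudge.py '0 0 .01 0 0 0;0 0 .03 0 0 0;0 0 .055 0 0 0;0 0 .08 0 0 0;0 0 .1 0 0 0;0 0 .115 0 0 0;0 0 .125 0 0 0;0 0 .13 0 0 0;0 0 .132 0 0 0;0 0 .132 0 0 0;0 0 .132 0 0 0' | sed -n '2,4p'
```

```text
tool_pos: [0.4578, 0.0127, 0.2232]
tool_pos: [0.4597, 0.1883, 0.2237]
tool_rot: [3.14, 0.001, -0.002]
force: [-0.8, 0.0, -2.0]
finger_gap: 0.0398
grip_force: 50.6
tool_pos: [0.4603, 0.1904, 0.093]
tool_rot: [-3.141, -0.001, -0.0]
force: [-0.2, 0.2, -1.7]
```

```bash
python3 nudge.py '0 0 .002 0 0 0;0 0 .004 0 0 0;0 0 .004 0 0 0;0 0 .004 0 0 0' | sed -n '2,4p'
python3 nudge.py '0 0 .001 0 0 0;0 0 .0015 0 0 0;0 0 .0015 0 0 0;0 0 .0015 0 0 0' | sed -n '2,4p'
```

```text
tool_pos: [0.4599, 0.1904, 0.0885]
tool_rot: [-3.141, -0.001, -0.0]
force: [1.2, 0.9, -1.3]
tool_pos: [0.4603, 0.1906, 0.0883]
tool_rot: [3.141, -0.001, -0.0]
force: [-4.0, -1.1, 15.9]
```

```bash
python3 nudge.py '0 0 0 0 0 0;0 0 0 0 0 0;0 0 0 0 0 0;0 0 0 0 0 0;0 0 0 0 0 0;0 0 0 0 0 0' .085 | sed -n '2,6p'
python3 nudge.py '0 0 -.01 0 0 0;0 0 -.03 0 0 0;0 0 -.06 0 0 0;0 0 -.09 0 0 0;0 0 -.12 0 0 0;.01 .03 -.13 0 0 0;.02 .07 -.13 0 0 0;.03 .11 -.13 0 0 0;.05 .15 -.13 0 0 0;.07 .19 -.13 0 0 0;.09 .23 -.13 0 0 0;.11 .27 -.13 0 0 0' | sed -n '2,6p'
python3 -c "
from h import *
snap('side','side5');print(monitor.observe()['joints'])
cv2.imwrite('pics/c5.png',cv2.imread('pics/side5.png')[140:480,160:500])"
```

```text
tool_pos: [0.4596, 0.1903, 0.0867]
tool_rot: [3.142, 0.0, -0.0]
force: [-0.8, -0.4, 0.2]
finger_gap: 0.0851
grip_force: 0.0
tool_pos: [0.5647, -0.0708, 0.2178]
tool_rot: [-3.142, -0.001, -0.0]
force: [0.7, 0.1, -0.4]
finger_gap: 0.0855
grip_force: 0.0
[ 0.291   0.4381 -0.3023  1.7495  0.1602  0.974  -1.6553]
```

View pics/c5.png

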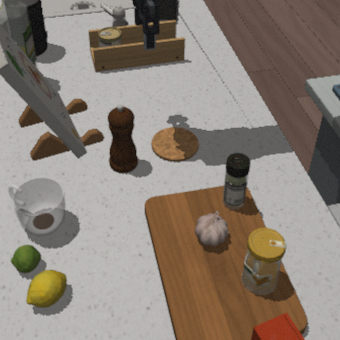

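Both jars stand upright on the board, clear of the garlic. Next I turn a quarter and go above the tin.

```bash
python3 nudge.py '0 .02 0 0 0 -.12;.01 .05 0 0 0 -.24;.015 .08 0 0 0 -.36;.02 .11 0 0 0 -.48;.025 .14 0 0 0 -.6;.03 .17 0 0 0 -.72;.035 .2 0 0 0 -.84;.038 .22 0 0 0 -.96;.038 .24 0 0 0 -1.08;.038 .26 0 0 0 -1.2;.038 .27 0 0 0 -1.32;.038 .276 0 0 0 -1.44' | sed -n '2,3p'
python3 nudge.py '0 0 0 0 0 -.12;0 0 0 0 0 -.13;0 0 0 0 0 -.13;0 0 0 0 0 -.13;0 0 0 0 0 -.13' | sed -n '2,3p'
python3 -c "
from h import *
w=snap('wrist','wrist4');print(monitor.observe()['joints'])
print(delta([.6025,-.3465,.03],np.pi/2))
im=cv2.imread('pics/wrist4.png')
th=np.linspace(0,2*np.pi,60);P=np.c_[.6025+.0285*np.cos(th),-.3465+.0285*np.sin(th),0*th+.08]
cv2.polylines(im,[np.int32(proj(w,P))],True,(255,0,0),1);cv2.imwrite('pics/w4.png',im)"
```

```text
tool_pos: [0.6014, -0.3471, 0.2172]
tool_rot: [-3.141, 0.001, 1.443]
tool_pos: [0.6023, -0.3442, 0.2171]
tool_rot: [3.142, 0.0, 1.568]
[ 0.8063  0.6954 -0.5731  1.3941  0.3879  1.1647  0.1842]
(array([-0.0022,  0.0002,  0.1871]), array([ 0.    ,  0.0001, -0.0021]))
```

View pics/w4.png

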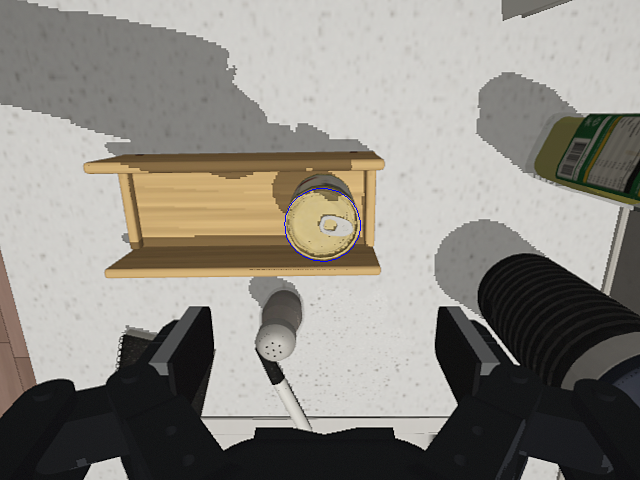

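```bash
python3 nudge.py '-.002 0 .03 0 0 0;-.002 0 .06 0 0 0;-.002 0 .09 0 0 0;-.002 0 .11 0 0 0;-.002 0 .13 0 0 0;-.002 0 .15 0 0 0;-.002 0 .165 0 0 0;-.002 0 .175 0 0 0;-.002 0 .182 0 0 0;-.002 0 .182 0 0 0;-.002 0 .182 0 0 0' | sed -n '2,4p'
python3 nudge.py '0 0 0 0 0 0;0 0 0 0 0 0;0 0 0 0 0 0;0 0 0 0 0 0;0 0 0 0 0 0;0 0 0 0 0 0;0 0 0 0 0 0;0 0 0 0 0 0' .035 50 | sed -n '2,6p'
python3 nudge.py '0 0 -.005 0 0 0;0 0 -.015 0 0 0;0 0 -.03 0 0 0;0 0 -.05 0 0 0;0 0 -.07 0 0 0;0 0 -.09 0 0 0;0 0 -.11 0 0 0;0 0 -.13 0 0 0;0 0 -.145 0 0 0;0 0 -.15 0 0 0;0 0 -.15 0 0 0' | sed -n '2,6p'
```

```text
tool_pos: [0.6026, -0.3469, 0.0353]
tool_rot: [3.141, 0.0, 1.57]
force: [0.2, -0.2, 0.7]
tool_pos: [0.6028, -0.3473, 0.0361]
tool_rot: [3.14, 0.001, 1.57]
force: [-1.7, -0.0, 6.0]
finger_gap: 0.0563
grip_force: 53.6
tool_pos: [0.603, -0.3471, 0.1869]
tool_rot: [3.139, 0.002, 1.57]
force: [0.5, 0.0, -2.9]
finger_gap: 0.0564
grip_force: 53.5
```

```bash
python3 nudge.py '.01 -.005 0 0 0 .06;.03 -.012 0 0 0 .18;.055 -.02 0 0 0 .3;.085 -.03 0 0 0 .42;.115 -.04 0 0 0 .54;.145 -.05 0 0 0 .66;.175 -.06 0 0 0 .78;.205 -.068 0 0 0 .9;.235 -.075 0 0 0 1.02;.265 -.08 0 0 0 1.14;.295 -.082 0 0 0 1.26;.325 -.082 0 0 0 1.38' | sed -n '2,6p'
python3 nudge.py '.01 -.015 0 0 0 .1;.01 -.022 0 0 0 .18;.01 -.024 0 0 0 .19;.01 -.024 0 0 0 .19;.01 -.024 0 0 0 .19' | sed -n '2,6p'
python3 -c "
from h import *
print(delta([.5208,.0015,.036],0))"
```

```text
tool_pos: [0.5187, -0.0206, 0.1837]
tool_rot: [-3.141, 0.003, 0.184]
force: [0.5, 0.2, -3.3]
finger_gap: 0.0565
grip_force: 53.4
tool_pos: [0.5252, 0.0027, 0.1842]
tool_rot: [3.141, 0.001, 0.001]
force: [-0.4, 0.5, -1.8]
finger_gap: 0.0567
grip_force: 53.6
(array([-0.0042,  0.0011,  0.1482]), array([0.0007, 0.0014, 0.0012]))
```

```bash
python3 nudge.py '-.002 0 .015 0 0 0;-.004 0 .035 0 0 0;-.004 .001 .06 0 0 0;-.004 .001 .085 0 0 0;-.004 .001 .11 0 0 0;-.004 .001 .125 0 0 0;-.004 .001 .135 0 0 0;-.004 .001 .142 0 0 0;-.004 .001 .145 0 0 0;-.004 .001 .145 0 0 0;-.004 .001 .145 0 0 0' | sed -n '2,4p'
python3 nudge.py '0 0 .001 0 0 0;0 0 .002 0 0 0;0 0 .002 0 0 0;0 0 .002 0 0 0' | sed -n '2,4p'
python3 -c "
from h import *
w=snap('side','side6')
im=w['img'][:,:,::-1].copy()
th=np.linspace(0,2*np.pi,60)
for r,z in ((.05,.008),(.0285,.008),(.0285,.08)): cv2.polylines(im,[np.int32(proj(w,np.c_[.5208+r*np.cos(th),.0015+r*np.sin(th),0*th+z]))],True,(255,0,0),1)
cv2.imwrite('pics/c6.png',cv2.resize(im[180:340,230:430],None,fx=3,fy=3))"
```

```text
tool_pos: [0.5224, 0.0026, 0.0405]
tool_rot: [-3.142, -0.001, -0.0]
force: [-0.9, -0.2, -2.7]
tool_pos: [0.5219, 0.0028, 0.0381]
tool_rot: [3.142, -0.0, -0.0]
force: [-0.1, 0.2, -1.5]
```

View pics/c6.png

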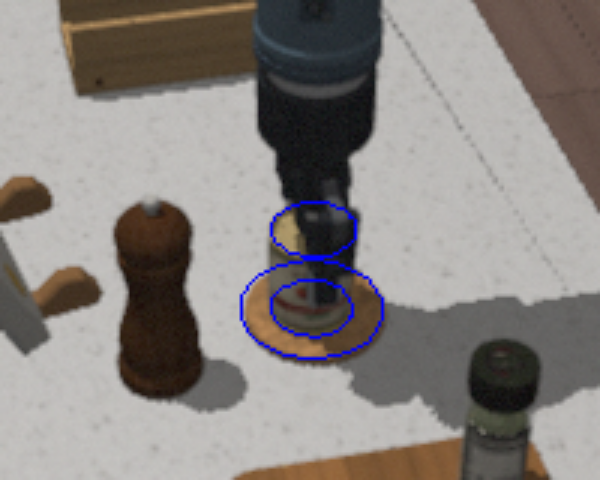

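The tin sits over the middle of the coaster, both matching the overlays, about 2 mm above the cork. I lower and release.

```bash
python3 nudge.py '0 0 .001 0 0 0;0 0 .002 0 0 0;0 0 .002 0 0 0;0 0 .002 0 0 0' | sed -n '2,4p'
python3 nudge.py '0 0 .0005 0 0 0;0 0 .001 0 0 0;0 0 .001 0 0 0;0 0 .001 0 0 0' | sed -n '2,4p'
```

```text
tool_pos: [0.5219, 0.0028, 0.0361]
tool_rot: [3.141, -0.0, -0.0]
force: [-0.9, -0.2, 3.5]
tool_pos: [0.5219, 0.0028, 0.036]
tool_rot: [3.141, -0.0, -0.0]
force: [-5.4, -1.7, 16.7]
```

```bash
python3 nudge.py '0 0 0 0 0 0;0 0 0 0 0 0;0 0 0 0 0 0;0 0 0 0 0 0;0 0 0 0 0 0;0 0 0 0 0 0' .085 | sed -n '2,6p'
python3 nudge.py '0 0 -.015 0 0 0;0 0 -.04 0 0 0;0 0 -.08 0 0 0;0 0 -.12 0 0 0;0 0 -.16 0 0 0;-.02 -.03 -.17 0 0 0;-.04 -.07 -.17 0 0 0;-.06 -.11 -.17 0 0 0;-.06 -.15 -.17 0 0 0;-.062 -.187 -.17 0 0 0;-.062 -.187 -.17 0 0 0;-.062 -.187 -.17 0 0 0' | sed -n '2,6p'
python3 -c "
from h import *
snap('side','side7');w=snap('wrist','wrist7')
print(delta([.4603,.1906,.088],0))
im=w['img'][:,:,::-1].copy()
th=np.linspace(0,2*np.pi,60)
for x,y,r,z in ((.5208,.0015,.05,.008),(.5208,.0015,.0285,.08),(.4603,.1906,.0205,.126),(.471,.3556,.028,.116)): cv2.polylines(im,[np.int32(proj(w,np.c_[x+r*np.cos(th),y+r*np.sin(th),0*th+z]))],True,(255,0,0),1)
cv2.imwrite('pics/w7.png',im)"
```

```text
tool_pos: [0.5217, 0.0027, 0.0346]
tool_rot: [-3.142, 0.0, -0.0]
force: [0.4, -0.7, -0.2]
finger_gap: 0.0852
grip_force: 0.0
tool_pos: [0.4591, 0.1925, 0.2049]
tool_rot: [-3.14, -0.0, 0.005]
force: [0.1, -0.7, 0.0]
finger_gap: 0.0854
grip_force: 0.0
(array([ 0.0006, -0.002 ,  0.1165]), array([ 0.001 ,  0.0006, -0.0007]))
```

View pics/w7.png

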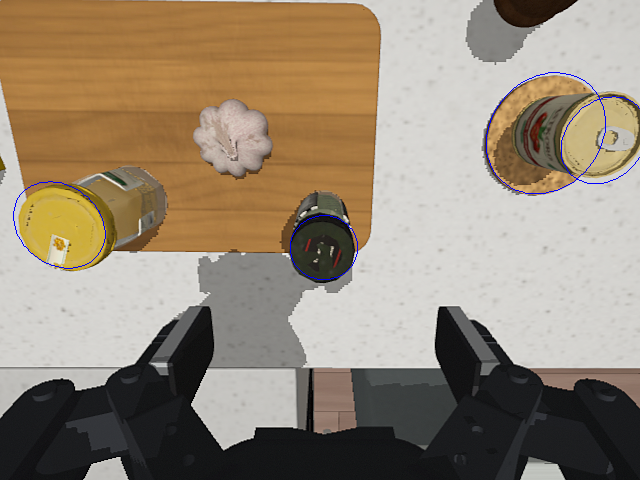

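Tin centred on the coaster (matches overlay), spice lid (322,247) as predicted; honey lid (67,227) is about 4 mm off from predicted, so I'll recheck it later. I regrasp the spice jar.

```bash
python3 nudge.py '.001 0 .03 0 0 0;.001 0 .06 0 0 0;.001 0 .08 0 0 0;.001 0 .095 0 0 0;.001 0 .107 0 0 0;.001 0 .116 0 0 0;.001 0 .116 0 0 0;.001 0 .116 0 0 0' | sed -n '2,4p'
python3 nudge.py '0 0 0 0 0 0;0 0 0 0 0 0;0 0 0 0 0 0;0 0 0 0 0 0;0 0 0 0 0 0;0 0 0 0 0 0;0 0 0 0 0 0;0 0 0 0 0 0' .02 50 | sed -n '2,6p'
python3 nudge.py '0 0 -.005 0 0 0;0 0 -.015 0 0 0;0 0 -.03 0 0 0;0 0 -.05 0 0 0;0 0 -.07 0 0 0;0 0 -.09 0 0 0;0 0 -.11 0 0 0;0 0 -.125 0 0 0;0 0 -.135 0 0 0;0 0 -.138 0 0 0;0 0 -.138 0 0 0' | sed -n '2,6p'
```

```text
tool_pos: [0.461, 0.1887, 0.0888]
tool_rot: [3.141, 0.0, -0.002]
force: [-0.3, -0.4, 0.5]
tool_pos: [0.4613, 0.1902, 0.0895]
tool_rot: [-3.141, -0.001, -0.0]
force: [-0.5, -0.0, 5.7]
finger_gap: 0.0395
grip_force: 49.7
tool_pos: [0.461, 0.1898, 0.2274]
tool_rot: [-3.141, -0.001, -0.0]
force: [0.2, 0.4, -1.7]
finger_gap: 0.0397
grip_force: 50.4
```

```bash
python3 nudge.py '0 .01 0 0 0 0;0 .03 0 0 0 0;0 .06 0 0 0 0;.005 .095 0 0 0 0;.01 .13 0 0 0 0;.015 .165 0 0 0 0;.02 .2 0 0 0 0;.025 .235 0 0 0 0;.03 .27 0 0 0 0;.04 .305 0 0 0 0;.05 .335 0 0 0 0;.06 .36 0 0 0 0' | sed -n '2p'
python3 nudge.py '.005 .03 0 0 0 0;.01 .06 0 0 0 0;.014 .095 0 0 0 0;.017 .125 0 0 0 0;.017 .15 0 0 0 0;.017 .17 0 0 0 0;.017 .179 0 0 0 0;.017 .179 0 0 0 0;.017 .179 0 0 0 0;.017 .179 0 0 0 0' | sed -n '2,6p'
python3 -c "
from h import *
print(delta([.538,-.3487,.079],0))"
```

```text
tool_pos: [0.5192, -0.174, 0.2254]
tool_pos: [0.5379, -0.347, 0.2263]
tool_rot: [-3.14, 0.001, 0.002]
force: [-0.1, 0.2, -1.8]
finger_gap: 0.0399
grip_force: 50.6
(array([0.0002, 0.0019, 0.1473]), array([-0.0018,  0.0006,  0.002 ]))
```

```bash
python3 nudge.py '0 .001 .015 0 0 0;0 .001 .035 0 0 0;0 .001 .06 0 0 0;0 .001 .085 0 0 0;0 .001 .11 0 0 0;0 .001 .125 0 0 0;0 .001 .135 0 0 0;0 .001 .142 0 0 0;0 .001 .145 0 0 0;0 .001 .145 0 0 0;0 .001 .145 0 0 0' | sed -n '2,4p'
python3 nudge.py '0 0 .001 0 0 0;0 0 .002 0 0 0;0 0 .003 0 0 0;0 0 .003 0 0 0;0 0 .003 0 0 0' | sed -n '2,4p'
python3 nudge.py '0 0 .001 0 0 0;0 0 .0015 0 0 0;0 0 .0015 0 0 0;0 0 .0015 0 0 0' | sed -n '2,4p'
```

```text
tool_pos: [0.5384, -0.3504, 0.0828]
tool_rot: [3.141, -0.001, 0.0]
force: [0.9, 0.2, -1.9]
tool_pos: [0.5377, -0.3503, 0.0789]
tool_rot: [3.142, -0.0, -0.0]
force: [0.3, 0.1, -2.9]
tool_pos: [0.5376, -0.3502, 0.0772]
tool_rot: [-3.142, 0.0, -0.0]
force: [0.6, 0.1, -1.0]
```

```bash
python3 nudge.py '0 -.001 .0005 0 0 0;0 -.0015 .001 0 0 0;0 -.0015 .001 0 0 0;0 -.0015 .001 0 0 0' | sed -n '2,4p'
python3 nudge.py '0 0 .0005 0 0 0;0 0 .001 0 0 0;0 0 .001 0 0 0;0 0 .001 0 0 0' | sed -n '2,4p'
```

```text
tool_pos: [0.5377, -0.3487, 0.0763]
tool_rot: [-3.142, 0.0, -0.0]
force: [-0.2, 0.0, -1.0]
tool_pos: [0.538, -0.3487, 0.0762]
tool_rot: [3.141, -0.0, -0.0]
force: [-1.3, 1.7, 4.7]
```

Contact with the rack floor. I release, rise, and go to the honey jar, taking a wrist view from above.

```bash
python3 nudge.py '0 0 0 0 0 0;0 0 0 0 0 0;0 0 0 0 0 0;0 0 0 0 0 0;0 0 0 0 0 0;0 0 0 0 0 0' .085 | sed -n '2,6p'
python3 nudge.py '0 0 -.01 0 0 0;0 0 -.03 0 0 0;0 0 -.06 0 0 0;0 0 -.09 0 0 0;0 0 -.12 0 0 0;0 -.03 -.14 0 0 0;-.01 -.07 -.15 0 0 0;-.02 -.11 -.15 0 0 0;-.03 -.15 -.15 0 0 0;-.04 -.19 -.15 0 0 0;-.05 -.23 -.15 0 0 0;-.06 -.27 -.15 0 0 0' | sed -n '2p'
python3 nudge.py '0 -.04 0 0 0 0;0 -.08 0 0 0 0;0 -.12 0 0 0 0;0 -.16 0 0 0 0;0 -.2 0 0 0 0;0 -.24 0 0 0 0;0 -.28 0 0 0 0;0 -.32 0 0 0 0;0 -.36 0 0 0 0;0 -.4 0 0 0 0;0 -.43 0 0 0 0;0 -.43 0 0 0 0' | sed -n '2,6p'
python3 nudge.py '0 0 0 0 0 0;0 0 0 0 0 0;0 0 0 0 0 0' | sed -n '1,2p'
python3 -c "
from h import *
snap('side','side8');w=snap('wrist','wrist8')
print(delta([.472,.3553,.084],0))
im=w['img'][:,:,::-1].copy()
th=np.linspace(0,2*np.pi,60)
for x,y,r,z in ((.471,.3553,.028,.116),): cv2.polylines(im,[np.int32(proj(w,np.c_[x+r*np.cos(th),y+r*np.sin(th),0*th+z]))],True,(255,0,0),1)
s=cv2.imread('pics/side8.png')[90:290,200:440]
cv2.imwrite('pics/w8.png',np.hstack([im[150:450,200:560],cv2.resize(s,(360,300))]))"
```

```text
tool_pos: [0.5377, -0.3488, 0.0752]
tool_rot: [3.142, 0.0, -0.0]
force: [-0.5, 0.3, 0.6]
finger_gap: 0.0852
grip_force: 0.0
tool_pos: [0.4771, -0.0771, 0.2262]
tool_pos: [0.4753, 0.3593, 0.2265]
tool_rot: [-3.136, 0.0, 0.008]
force: [-0.2, -0.7, 0.9]
finger_gap: 0.085
grip_force: 0.0
time_s: 39.23
tool_pos: [0.4785, 0.3495, 0.2255]
(array([-0.0065, -0.0058,  0.1415]), array([ 0.0009, -0.0004, -0.0025]))
```

View pics/w8.png

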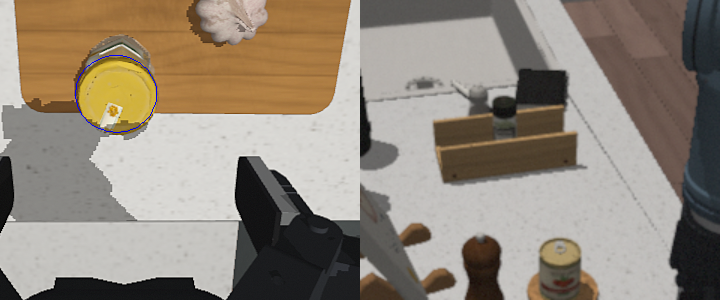

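The honey lid matches its prediction, the spice jar is upright in the rack's middle, and the tin is upright on the coaster. I grasp the honey jar.

```bash
python3 nudge.py '-.006 -.005 .02 0 0 0;-.006 -.005 .05 0 0 0;-.006 -.005 .08 0 0 0;-.006 -.005 .1 0 0 0;-.006 -.005 .1 0 0 0;-.006 -.005 .1 0 0 0' | sed -n '2,3p'
python3 -c "
from h import *
print(delta([.472,.3553,.084],0))"
python3 nudge.py '0 0 .01 0 0 0;0 0 .025 0 0 0;0 0 .036 0 0 0;0 0 .041 0 0 0;0 0 .041 0 0 0;0 0 .041 0 0 0' | sed -n '2,4p'
```

```text
tool_pos: [0.4717, 0.3552, 0.125]
tool_rot: [3.14, 0.001, -0.001]
(array([ 0.0003, -0.0002,  0.041 ]), array([ 0.0013,  0.0014, -0.0012]))
tool_pos: [0.472, 0.3565, 0.0847]
tool_rot: [-3.141, -0.0, -0.0]
force: [-0.1, 0.8, -0.0]
```

```bash
python3 nudge.py '0 0 0 0 0 0;0 0 0 0 0 0;0 0 0 0 0 0;0 0 0 0 0 0;0 0 0 0 0 0;0 0 0 0 0 0;0 0 0 0 0 0;0 0 0 0 0 0' .03 60 | sed -n '2,6p'
python3 nudge.py '0 0 -.005 0 0 0;0 0 -.015 0 0 0;0 0 -.03 0 0 0;0 0 -.05 0 0 0;0 0 -.07 0 0 0;0 0 -.09 0 0 0;0 0 -.11 0 0 0;0 0 -.125 0 0 0;0 0 -.135 0 0 0;0 0 -.138 0 0 0;0 0 -.138 0 0 0' | sed -n '2,6p'
python3 nudge.py '0 .01 0 0 0 0;0 .03 0 0 0 0;0 .06 0 0 0 0;0 .095 0 0 0 0;0 .13 0 0 0 0;0 .165 0 0 0 0;0 .2 0 0 0 0;0 .235 0 0 0 0;0 .27 0 0 0 0;0 .305 0 0 0 0;0 .335 0 0 0 0;0 .36 0 0 0 0' | sed -n '2p'
python3 nudge.py '0 .03 0 0 0 0;0 .06 0 0 0 0;0 .095 0 0 0 0;0 .13 0 0 0 0;0 .165 0 0 0 0;0 .2 0 0 0 0;0 .235 0 0 0 0;0 .27 0 0 0 0;0 .3 0 0 0 0;0 .325 0 0 0 0;0 .34 0 0 0 0;0 .345 0 0 0 0' | sed -n '2p'
python3 nudge.py '0 0 0 0 0 0;0 0 0 0 0 0;0 0 0 0 0 0' | sed -n '1,6p'
python3 -c "
from h import *
print(delta([.472,-.3485,.075],0))"
```

```text
tool_pos: [0.4725, 0.3565, 0.0854]
tool_rot: [-3.141, -0.001, -0.0]
force: [-0.2, -1.5, 4.4]
finger_gap: 0.0547
grip_force: 62.2
tool_pos: [0.472, 0.3564, 0.223]
tool_rot: [-3.141, -0.001, -0.0]
force: [-0.3, 0.7, -1.4]
finger_gap: 0.0547
grip_force: 63.5
tool_pos: [0.4701, -0.0073, 0.2212]
tool_pos: [0.4698, -0.3515, 0.2211]
time_s: 44.17
tool_pos: [0.4721, -0.3464, 0.2221]
tool_rot: [-3.14, 0.0, 0.002]
force: [0.4, -0.1, -2.4]
finger_gap: 0.0546
grip_force: 63.7
(array([-0.0001,  0.0023,  0.1471]), array([-0.0014,  0.0003,  0.0025]))
```

```bash
python3 nudge.py '0 .001 .015 0 0 0;0 .001 .035 0 0 0;0 .001 .06 0 0 0;0 .001 .085 0 0 0;0 .001 .11 0 0 0;0 .001 .125 0 0 0;0 .001 .135 0 0 0;0 .001 .142 0 0 0;0 .001 .145 0 0 0;0 .001 .145 0 0 0;0 .001 .145 0 0 0' | sed -n '2,4p'
python3 nudge.py '0 0 .001 0 0 0;0 0 .002 0 0 0;0 0 .003 0 0 0;0 0 .003 0 0 0;0 0 .003 0 0 0' | sed -n '2,4p'
python3 nudge.py '0 0 .001 0 0 0;0 0 .0015 0 0 0;0 0 .0015 0 0 0;0 0 .0015 0 0 0' | sed -n '2,4p'
```

```text
tool_pos: [0.4724, -0.3499, 0.0782]
tool_rot: [3.141, -0.001, 0.0]
force: [0.8, -0.0, -0.9]
tool_pos: [0.4717, -0.3498, 0.0744]
tool_rot: [3.142, -0.0, -0.0]
force: [0.2, -0.3, -1.4]
tool_pos: [0.4717, -0.3497, 0.0727]
tool_rot: [-3.142, 0.0, -0.0]
force: [0.3, 0.4, -1.5]
```

```bash
python3 nudge.py '0 0 .0005 0 0 0;0 0 .001 0 0 0;0 0 .001 0 0 0;0 0 .001 0 0 0' | sed -n '2,4p'
python3 nudge.py '0 0 .0005 0 0 0;0 0 .001 0 0 0;0 0 .001 0 0 0;0 0 .001 0 0 0' | sed -n '2,4p'
```

```text
tool_pos: [0.4719, -0.3498, 0.072]
tool_rot: [3.141, -0.0, -0.0]
force: [0.1, 0.0, -0.7]
tool_pos: [0.4724, -0.35, 0.0719]
tool_rot: [3.141, -0.001, -0.0]
force: [-2.6, 0.8, 8.1]
```

```bash
python3 nudge.py '0 0 0 0 0 0;0 0 0 0 0 0;0 0 0 0 0 0;0 0 0 0 0 0;0 0 0 0 0 0;0 0 0 0 0 0' .085 | sed -n '2,6p'
python3 nudge.py '0 0 -.01 0 0 0;0 0 -.03 0 0 0;0 0 -.06 0 0 0;0 0 -.09 0 0 0;0 0 -.12 0 0 0;0 0 -.16 0 0 0;.01 -.01 -.2 0 0 0;.02 -.02 -.24 0 0 0;.028 -.03 -.28 0 0 0;.028 -.04 -.31 0 0 0;.028 -.05 -.31 0 0 0;.028 -.05 -.31 0 0 0' | sed -n '2,4p'
python3 -c "
from h import *
snap('side','side9');w=snap('wrist','wrist9')
im=w['img'][:,:,::-1].copy()
th=np.linspace(0,2*np.pi,60)
for x,y,r,z in ((.47,-.349,.028,.103),(.536,-.348,.0205,.113),(.5208,.0015,.0285,.08)): cv2.polylines(im,[np.int32(proj(w,np.c_[x+r*np.cos(th),y+r*np.sin(th),0*th+z]))],True,(255,0,0),1)
s=cv2.imread('pics/side9.png')
cv2.imwrite('pics/w9.png',np.hstack([im[0:300,40:480],cv2.resize(s,(360,300),interpolation=cv2.INTER_AREA)]))"
```

```text
tool_pos: [0.4717, -0.3497, 0.0707]
tool_rot: [-3.142, 0.0, -0.0]
force: [-0.2, -0.3, -0.4]
finger_gap: 0.0848
grip_force: 0.0
tool_pos: [0.5011, -0.2977, 0.3838]
tool_rot: [3.14, -0.005, 0.003]
force: [0.7, 0.0, -1.1]
```

View pics/w9.png

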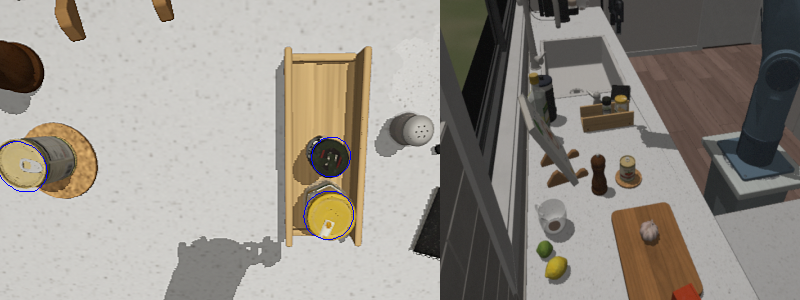

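Both jars sit back on their start circles, the tin is centred on the coaster, and nothing else has moved. Handing in.

```bash
python3 nudge.py '0 0 0 0 0 0;0 0 0 0 0 0;0 0 0 0 0 0' | head -2; python3 -c "
from station import ctrl, cams, monitor
print(ctrl.finish_job())"
```

```text
time_s: 48.35
tool_pos: [0.499, -0.3003, 0.3796]
the job is handed in; nothing more can be done
None
```

I handed the job in at about 48 s. In the last pictures the tin stands centred on the coaster, both jars are upright on their starting spots in the rack, and the garlic, salt shaker and pepper mill look undisturbed; the hand-in returned no verdict.

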